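# Release the plate incubator's twin-catch lid

### The arm

A 7-joint arm with a two-finger parallel gripper is mounted at the origin on the work surface. World frame = base frame: x ahead of the robot, y to its left, z up, the work surface at z = 0. Lengths are in mm, angles in degrees, forces in N, time in s.
With the tool pointing down it reaches from about 400 to 900 mm from the base axis. Payload 5.5 kg.
Tool frame: the origin (TCP) lies between the finger pads; the fingertips stand 14 mm ahead of it and the grasp point (between the pads) lies 5 mm behind it (r.tips_ahead is the distance from the TCP to the fingertips, in mm); y points along the fingers, z is the direction in which the jaws open and shut, and the axes are right-handed (so a half turn about y gives the same grasp; the last joint's range is limited). The gripper opens to 85 mm and grips with 20 to 120 N. Pads are 22 mm wide; open, the fingers measure 114 mm over their backs; the gripper's body (76 mm by 85 mm) begins 54 mm behind the grasp point. The pads swing forward as they close: fully open they stand 13 mm farther back than shut.
Start: joints at [89.679, 28.699, -24.465, 88.831, 12.651, 65.22, -12.049], TCP at [172.657, -626.649, 245.31] pointing down, gripper open.
Joint ranges: [-164.97, 164.97], [-17.58, 116.51], [-87.97, 89.64], [11.32, 138.91], [-80.73, 260.73], [10.89, 115.49], [-147.41, 147.41]. Speed limits (degrees/s): [147.25, 147.25, 180, 180, 180, 180, 180].

### API

Orientations are given as a 3x3 rotation matrix whose columns are the frame's x, y, z axes.
In Python, from workcell import r gives the robot as it stands. The module is installed in compiled form; this text tells all that it offers.
- The arm moves only by the tool send_rows, never from a script. Its arguments are lists of equal length, an entry for each row: "grip": the closure, from 0 (fully open) to 1 (shut); "delta_pos": the shift along the world's x, y, z in m, a list of three; "twist": the turn, a rotation vector about the world's x, y, z in degrees, a list of three. In form: {"grip": [grip, ...], "delta_pos": [[x, y, z], ...], "twist": [[wx, wy, wz], ...]}. A call has 1 to 5 rows; each row is the pose to reach, as a shift and turn from the pose measured when the call began; what a row does not reach only later rows make up. A row lasts 1/8 s, in which the tool goes at most 62.5 mm and 10.7 degrees, less where a joint would pass 70% of its speed; a pose out of reach is approached as far as the arm can. A call with a gripper value outside its range is refused whole. The fingers move at their own pace and stop on an object; the grip force is fixed at half the most. Time passes only in rows, so rows that repeat a pose let the fingers close. It gives the time, the measured TCP pose, the force and the opening at its end, in the units of the state.
- r.get_state(): the state, without advancing time (a new reading comes with each control period).
- r.get_image(name): name is "scene" or "top"; returns a dict with "image" (480x640x3 uint8, red, green, blue), "depth" (480x640 float32, mm along the optical axis (not along the pixel's ray), 0 where there is no reading), "intrinsics" (3x3 intrinsics, pixels), "D" ([k1, k2, p1, p2, k3] as OpenCV has them; the pictures are not rectified), "rvec" (rotation vector, rad) and "tvec" (3), from world to camera coordinates, as OpenCV has them. Camera axes: x right, y down, z forward; pixel columns grow to the right and rows downward; lengths in mm; the calibration is good to about 2 mm. A picture is of the moment at which its call begins.
- r.job_done(): hands the job in, once; it reports no verdict.
The state is a dict: "time": time; "joint_pos": joint angles; "dq": joint speeds; "joint_efforts": joint torques, N m; "position": TCP position; "eef_rot": TCP orientation; "wrist_force": force on the tool from outside, world axes, zero at the start; "wrist_torque": the same for the moment, N m; "opening": finger opening in mm.
Only numpy, scipy, OpenCV 4.12 (cv2) and the standard library are available. Lean on these libraries where they do the work, as an engineer would, in place of code of your own. Each camera call takes 0.05 s, during which the arm holds its last target.

### The job

Open the plate incubator: gently press its two orange catch keys down together, one fingertip on each, and keep both held down until the lid has swung all the way up by itself, then let go and move clear. Do not push or lift the lid yourself, press the blue start key or turn the timer knob, and leave everything else on the bench where it is, without picking anything up.

Things in the scene. Friction and masses are not known exactly. Their poses are not given: they have to be found in the camera images.
- incubator: Off-white plate incubator with blue sides, 380 deep x 260 wide x 125 mm tall, fixed. Origin: on the bench, under the midpoint between its two orange catch keys. x runs from its front (operator side, sloping screen panel) to its back (lid hinge), y to the left as seen from the front, z up. The flat dark ledge with the keys is 85 mm above the bench, x = -39 to 66 mm; the lid starts at x = 70 mm.
- key_left_top (a point): Centre of the top of the LEFT (+y) orange catch key, a square push key 30 (x) x 28 (y) mm; flat top 96 mm above the bench (11 mm above the ledge) when up. The two keys' centres are 60 mm apart along the incubator's y axis, nothing stands up between them. The point moves with the key.
- key_right_top (a point): The same point of the RIGHT orange catch key (-y side).
- key_left (a joint): How far the left key is pressed straight down, m: 0 up, 0.008 fully down. It springs back by itself; about 1.2 N starts it and 4 N holds it fully down. Its lid catch is free beyond 0.005 to 0.006.
- key_right (a joint): The same for the right key. Each key draws back its own catch, and either catch alone keeps the lid shut.
- lid_front (a point): Middle of the top front edge of the lid: 124 mm above the bench when shut, 203 mm (and 32 mm farther back) when fully up. With both keys down the lid's own spring lifts it slowly, about 3 to 7 s to the top, where it stays. If the keys are let go below about 150 mm the catches drop into a safety notch, the lid stays barely ajar, and both keys must be pressed again.
- lid: The lid (off-white frame, clear window; 202 deep x 240 wide x 36 mm thick). Origin at the middle of its lower front edge, 70 mm behind the keys' midpoint and 88 mm above the bench when shut. It is hinged along its back edge, 202 mm farther back, and opens 0.42 rad (24 degrees).
- start_key (a joint): Blue round start key, 22 mm across, on the ledge 100 mm to the right (-y) of the keys' midpoint, top 93 mm above the bench; 0 up, 0.004 m pressed. Not to be pressed.
- timer_mark (a point): White mark on the rim of the dark grey timer knob, 25 mm across, 103 mm above the bench at its top, on the ledge 100 mm to the left (+y) of the keys' midpoint. Not to be turned.
- yellow_tipbox: Loose pipette-tip box with yellow base and clear lid, 122 x 82 x 65 mm, origin under its centre.
- purple_tipbox: The same box with a purple base, stacked loose on top of the yellow one (top 130 mm above the bench).
- reagent_bottle: Loose bottle with a blue cap, 76 mm diameter, about 150 mm tall, origin under its centre.
- microplate: Loose white microplate, 128 x 86 x 14 mm, origin under its centre.
- tube_rack: Loose green block rack, 120 x 60 x 45 mm, with two tube holes, origin under its centre.
- tube_red: Loose tube with red cap standing in the rack, 29 mm diameter (cap 35), 104 mm long, its top 114 mm above the bench; origin at its foot.
- tube_blue: The same tube with a blue cap.
- pipette: Loose dark blue pipette lying on the bench in front of the incubator, 255 mm long, 30 mm thick; origin on the bench under its middle, x axis towards its tip.

How it is judged:
By the outcome, as a careful person would: the job done as asked, in the order asked, and still so for the second after the job is handed in, with the robot touching nothing.
It also fails if it takes over 42 s, if anything falls off the work surface, if the arm or the gripper's body presses on something with over 40 N, if the wrist force passes 120 N, or if a joint passes its speed limit or range.

## Working session

There is one attempt and no reset: what is moved stays moved. The work goes in short steps, Python scripts to look and compute and a tool call to move; the robot and the scene stay as the last step left them, time stands still between calls to the robot, and variables do not carry over. Pictures are saved under pics/ and viewed, and the job is handed in when it is done.

Besides the shell and the picture viewer there is one more tool, called after "Call:" in YAML: its name, and indented under it one key for each argument. send_rows: Moves the arm, as the interface text tells. Its arguments: {"type":"object","properties":{"grip":{"type":"array"},"delta_pos":{"type":"array"},"twist":{"type":"array"}},"required":["grip","delta_pos","twist"]}

```bash
mkdir -p pics; cat > h.py <<'E'
import numpy as np, cv2
from workcell import r
def grab(n,tag):
    d=r.get_image(n); np.savez('pics/%s.npz'%tag,**{k:np.array(v) for k,v in d.items()})
    cv2.imwrite('pics/%s.png'%tag,d['image'][:,:,::-1]); return d
def load(tag): return dict(np.load('pics/%s.npz'%tag))
def ray(d,u,v):
    p=cv2.undistortPoints(np.array([[[u,v]]],float),d['intrinsics'],d['D'])[0,0]
    R=cv2.Rodrigues(d['rvec'])[0]; t=np.array(d['tvec']).ravel()
    return -R.T@t, R.T@np.array([p[0],p[1],1])
def onz(d,u,v,z):
    c,q=ray(d,u,v); return c+q*(z-c[2])/q[2]
def bydepth(d,u,v):
    c,q=ray(d,u,v); return c+q*d['depth'][int(round(v)),int(round(u))]
def proj(d,P): return cv2.projectPoints(np.array(P,float).reshape(-1,1,3),d['rvec'],d['tvec'],d['intrinsics'],d['D'])[0].reshape(-1,2)
def crop(d,tag,x0,y0,x1,y1,s):
    cv2.imwrite('pics/%s.png'%tag,cv2.resize(d['image'][y0:y1,x0:x1,::-1],None,fx=s,fy=s,interpolation=cv2.INTER_CUBIC))
E
python3 - <<'E'
from h import *
grab('scene','s0');grab('top','t0')
s=r.get_state();print(s, r.tips_ahead)
E
```

```text
{'time': 0.1, 'joint_pos': array([ 89.6780466 ,  28.74822159, -24.45476886,  88.88375259,
        12.65079884,  65.21994887, -12.05018155]), 'dq': array([ 0.01660043, -0.19354302, -0.03896083, -0.22951801, -0.01069848,
       -0.0866242 ,  0.06875792]), 'joint_efforts': array([-1.05242591e-02, -5.70813668e+01, -5.83804473e+00, -2.81750107e+01,
        1.04988733e-02,  5.53977312e-03, -2.54209453e-05]), 'position': array([ 172.44687771, -626.10149054,  244.37870801]), 'eef_rot': array([[-9.64076280e-01, -3.90689686e-04,  2.65625250e-01],
       [-2.65625529e-01,  1.67802952e-03, -9.64074822e-01],
       [-6.90729210e-05, -9.99998516e-01, -1.72152561e-03]]), 'wrist_force': array([0.20587858, 0.32903321, 0.22417708]), 'wrist_torque': array([-0.02459101,  0.00839498,  0.07298234]), 'opening': 84.98109260884138} 14.0
```

View pics/s0.png

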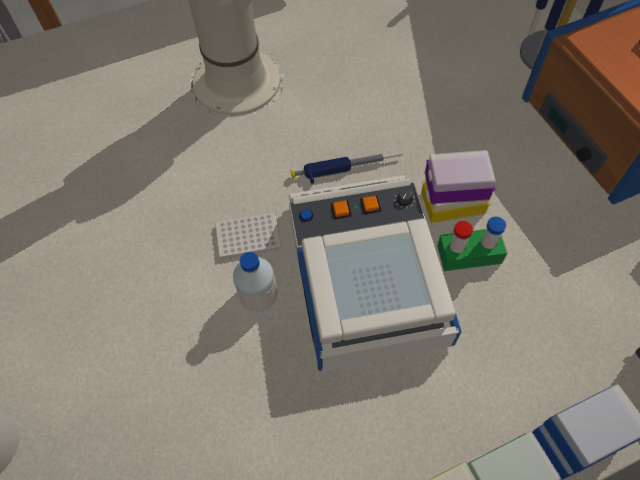

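View pics/t0.png

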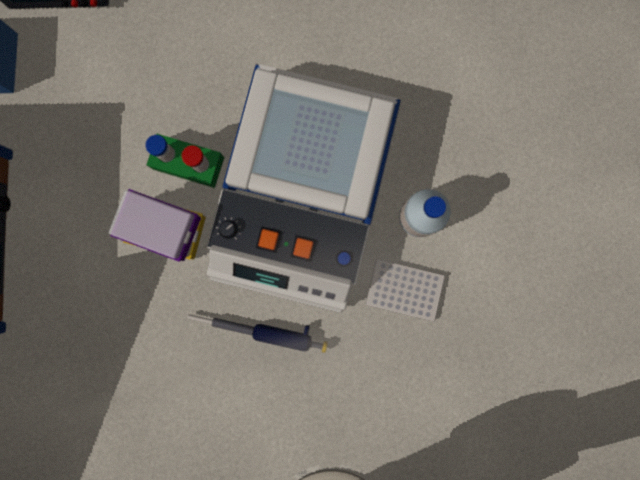

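The incubator lies in both views. In the top picture the keys are near (268,239) and (303,248), the timer knob is at (228,229) and the start key is at (344,258). I'll enlarge this area.

```bash
python3 - <<'E'
from h import *
for tag,b in (('t0',(200,185,380,320)),('s0',(280,165,440,285))):
    d=load(tag); crop(d,tag+'c',*b,4.4 if tag=='t0' else 5)
    im=d['image'].astype(int)
    m=((im[:,:,0]>180)&(im[:,:,1]>50)&(im[:,:,1]<150)&(im[:,:,2]<70)).astype(np.uint8)
    n,l,st,ce=cv2.connectedComponentsWithStats(m)
    for i in range(1,n):
        if st[i,4]>60: 
            print(tag,st[i],ce[i],onz(d,*ce[i],96).round(1),bydepth(d,*ce[i]).round(1))
E
```

```text
s0 [364 196  14  12 123] [370.72357724 201.77235772] [515.3 106.   96. ] [517.9 104.4 100.6]
s0 [335 201  14  12 127] [341.22834646 206.75590551] [500.7  48.2  96. ] [499.4  48.9  93.7]
```

View pics/t0c.png

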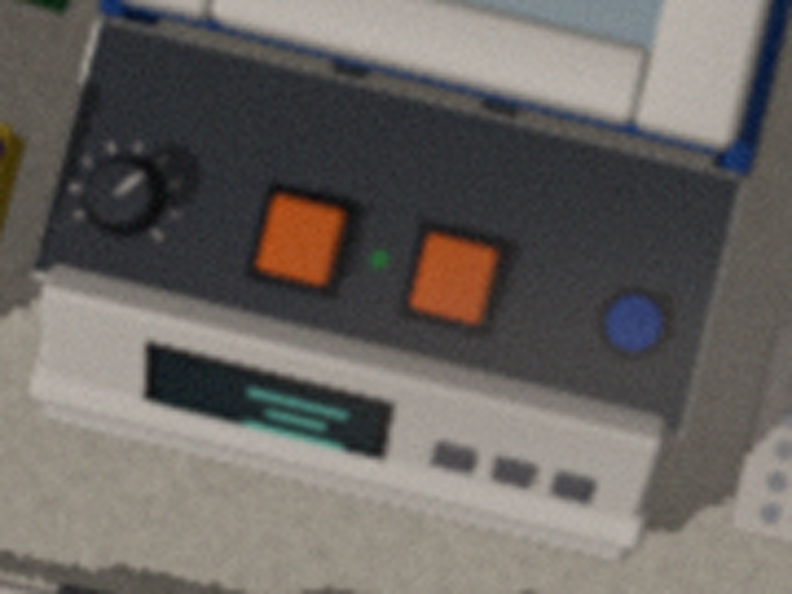

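View pics/s0c.png

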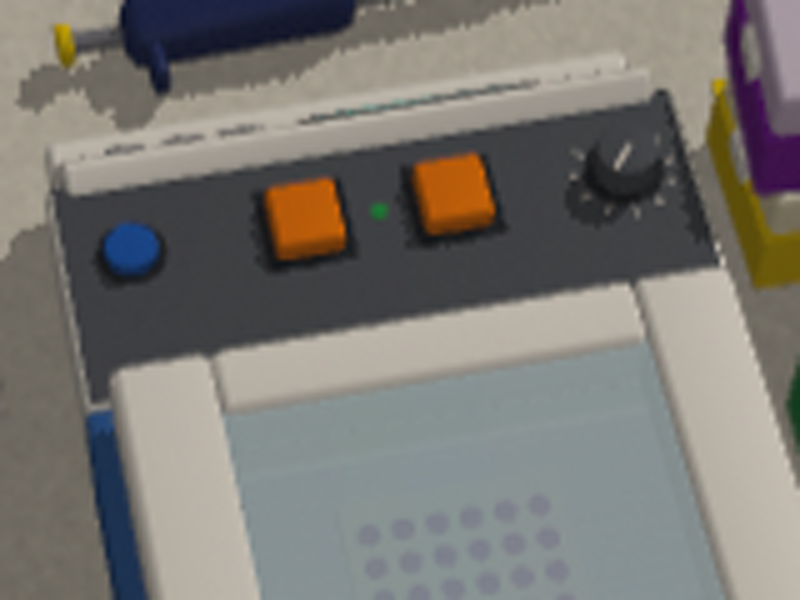

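```bash
python3 - <<'E'
from h import *
t=load('t0');s=load('s0')
for d in (t,s): print('cam',ray(d,320,240)[0].round(0))
T=[onz(t,268.5,239.2,96),onz(t,302.9,248,96)]
im=t['image'].astype(int)
m=((im[:,:,0]>140)&(im[:,:,1]<140)&(im[:,:,2]<90)&(im[:,:,0]-im[:,:,2]>90)).astype(np.uint8)
n,l,st,ce=cv2.connectedComponentsWithStats(m)
for i in range(1,n):
    if st[i,4]>60: print(st[i],ce[i],onz(t,*ce[i],96).round(1),bydepth(t,*ce[i]).round(1))
S=[onz(s,370,201.9,96),onz(s,340.5,206.7,96)]
for q in (T,S): print(np.round(q,1),np.linalg.norm(q[0]-q[1]), np.degrees(np.arctan2(*(q[0]-q[1])[[1,0]])))
# depth ledge/bench heights
for u,v in ((285,225),(325,235),(248,225),(250,330),(285,244)): print((u,v),bydepth(t,u,v).round(1))
# knob & start, lid corners
print('start',onz(t,200+633/4.4,185+322/4.4,93).round(1),'knob',onz(t,200+125/4.4,185+190/4.4,103).round(1))
E
```

```text
cam [ 446.   20. 1050.]
cam [1079. -232. 1091.]
[259 230  18  19 239] [267.46861925 239.15899582] [512.6 106.2  96. ] [512.8 106.5  92.9]
[294 239  18  19 239] [302.51882845 247.89958159] [498.  48.  96.] [498.   48.1  94.8]
[[512.5 104.5  96. ]
 [497.8  47.4  96. ]] 58.98530680200783 75.51187227517008
[[515.  104.6  96. ]
 [500.   47.   96. ]] 59.516614524322435 75.4356488001781
(285, 225) [537.4  77.9  83. ]
(325, 235) [520.1  10.6  86.4]
(248, 225) [537.4 140.2  84. ]
(250, 330) [356.4 143.5  19.7]
(285, 244) [505.2  77.7  85.2]
start [480.8 -20.6  93. ] knob [530.4 170.2 103. ]
```

Two cameras and the start and timer keys agree. The midpoint is about (506, 76), the key axis runs at 75.4°, and the spacing is 59 to 60 mm. I'll travel along an arc at a safe height and turn the tool +150° (equivalent to -30°).

Call:
send_rows:
  grip: [0.1,0.2,0.3,0.43,0.43]
  delta_pos:
    - [0.03,0.03,0.015]
    - [0.07,0.07,0.03]
    - [0.11,0.11,0.05]
    - [0.15,0.15,0.06]
    - [0.19,0.19,0.07]
  twist:
    - [0,0,8]
    - [0,0,18]
    - [0,0,28]
    - [0,0,38]
    - [0,0,48]

```text
time: 0.72
position: [363.3, -434.6, 314.6]
eef_rot: [[-0.443, -0.002, 0.897], [-0.897, 0.001, -0.443], [0.0, -1.0, -0.002]]
wrist_force: [1.0, -0.2, -0.5]
opening: 48.6
```

```bash
python3 - <<'E'
from h import *
s=r.get_state();print(s['time'],s['position'].round(1),s['eef_rot'].round(3),s['joint_pos'].round(1),s['opening'],r.tips_ahead)
E
```

```text
0.725 [ 363.3 -434.6  314.6] [[-0.443 -0.002  0.897]
 [-0.897  0.001 -0.443]
 [ 0.    -1.    -0.002]] [ 80.   19.1 -40.9  95.9  13.2  70.    9.8] 48.59284281074748 14.0
```

Call:
send_rows:
  grip: [0.43,0.43,0.43,0.43,0.43]
  delta_pos:
    - [0.02,0.04,0]
    - [0.04,0.09,0]
    - [0.06,0.14,0]
    - [0.075,0.19,0]
    - [0.09,0.24,0]
  twist:
    - [0,0,9]
    - [0,0,19]
    - [0,0,29]
    - [0,0,39]
    - [0,0,49]

```text
time: 1.35
position: [453.3, -192.9, 314.4]
eef_rot: [[0.391, -0.002, 0.92], [-0.92, -0.001, 0.391], [0.0, -1.0, -0.002]]
wrist_force: [1.1, 0.5, -1.0]
opening: 48.6
```

```bash
python3 - <<'E'
from h import *
s=r.get_state();print(s['time'],s['position'].round(1),s['eef_rot'].round(3),s['joint_pos'].round(1),s['opening'],r.tips_ahead)
E
```

```text
1.35 [ 453.3 -192.9  314.4] [[ 0.391 -0.002  0.92 ]
 [-0.92  -0.001  0.391]
 [ 0.    -1.    -0.002]] [ 70.3  13.4 -57.7 105.3  12.3  68.1  31.7] 48.647715007952115 14.0
```

Call:
send_rows:
  grip: [0.43,0.43,0.43,0.43,0.43]
  delta_pos:
    - [0.01,0.03,0]
    - [0.02,0.07,0]
    - [0.03,0.11,0]
    - [0.038,0.15,0]
    - [0.043,0.19,0]
  twist:
    - [0,0,8]
    - [0,0,16]
    - [0,0,24]
    - [0,0,32]
    - [0,0,40]

```text
time: 1.98
position: [496.3, -1.8, 314.2]
eef_rot: [[0.893, -0.001, 0.449], [-0.449, -0.002, 0.893], [0.0, -1.0, -0.003]]
wrist_force: [0.1, -0.8, 0.1]
opening: 48.7
```

```bash
python3 - <<'E'
from h import *
s=r.get_state();print(s['time'],s['position'].round(1),s['eef_rot'].round(3),s['joint_pos'].round(1),s['opening'],r.tips_ahead)
grab('scene','s1');grab('top','t1')
E
```

```text
1.975 [496.3  -1.8 314.2] [[ 0.893 -0.001  0.449]
 [-0.449 -0.002  0.893]
 [ 0.    -1.    -0.003]] [ 54.8  18.  -68.8 104.7  18.1  69.6  43.8] 48.719681888877574 14.0
```

View pics/s1.png

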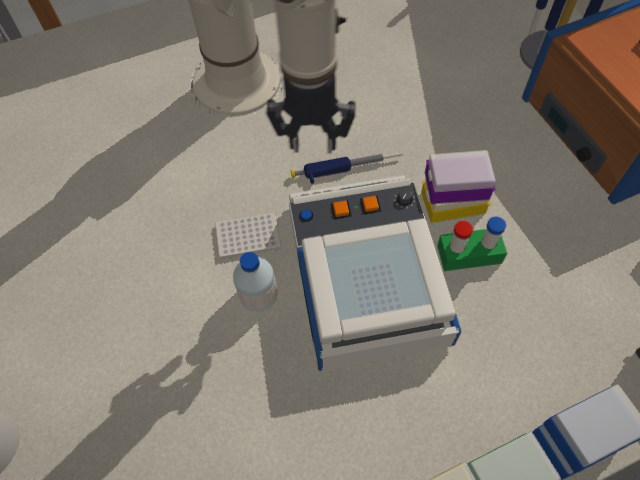

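View pics/t1.png

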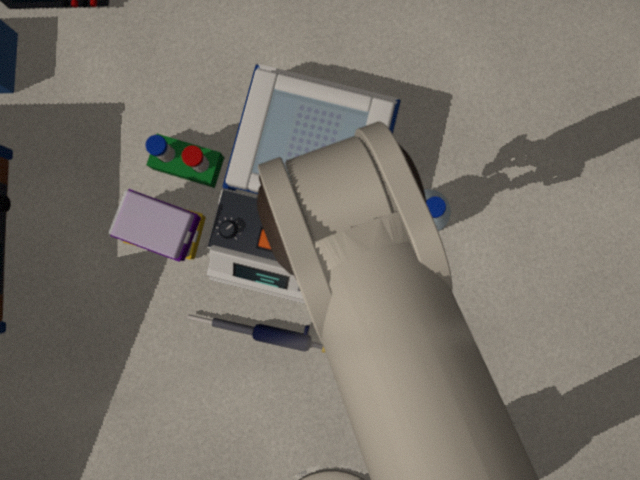

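The scene view shows the gripper hanging tips-down near (315,130), not over the keys yet. Nothing has been disturbed. I'll move over the keys and descend part way.

Call:
send_rows:
  grip: [0.43,0.43,0.43,0.43,0.43]
  delta_pos:
    - [0.003,0.03,0]
    - [0.006,0.06,-0.03]
    - [0.0095,0.078,-0.07]
    - [0.0095,0.078,-0.11]
    - [0.0095,0.078,-0.134]
  twist:
    - [0,0,5]
    - [0,0,10]
    - [0,0,12.1]
    - [0,0,12.1]
    - [0,0,12.1]

```text
time: 2.7
position: [504.3, 79.7, 178.3]
eef_rot: [[0.969, -0.003, 0.247], [-0.247, -0.001, 0.969], [-0.003, -1.0, -0.001]]
wrist_force: [0.8, -0.2, -0.0]
opening: 48.6
```

```bash
python3 - <<'E'
from h import *
s=r.get_state();print(s['time'],s['position'].round(1),s['eef_rot'].round(3),s['joint_pos'].round(1),s['opening'],r.tips_ahead,s['wrist_force'])
d=grab('scene','s2');crop(d,'s2c',260,90,460,240,4)
d=grab('top','t2')
E
```

```text
2.7 [504.3  79.7 178.3] [[ 0.969 -0.003  0.247]
 [-0.247 -0.001  0.969]
 [-0.003 -1.    -0.001]] [ 36.7  30.6 -61.8 111.4  32.1  57.7  35.7] 48.56425859868769 14.0 [ 0.81566966 -0.23281455 -0.04452001]
```

View pics/s2c.png

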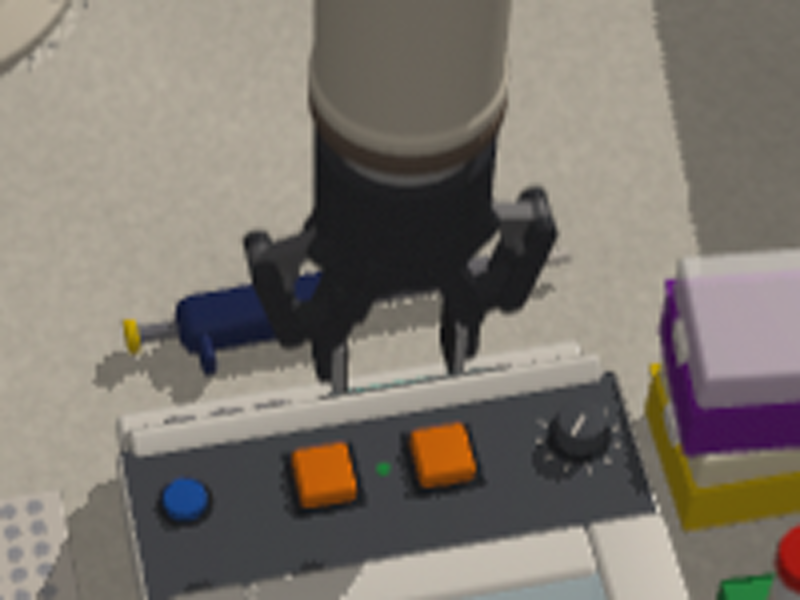

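View pics/t2.png

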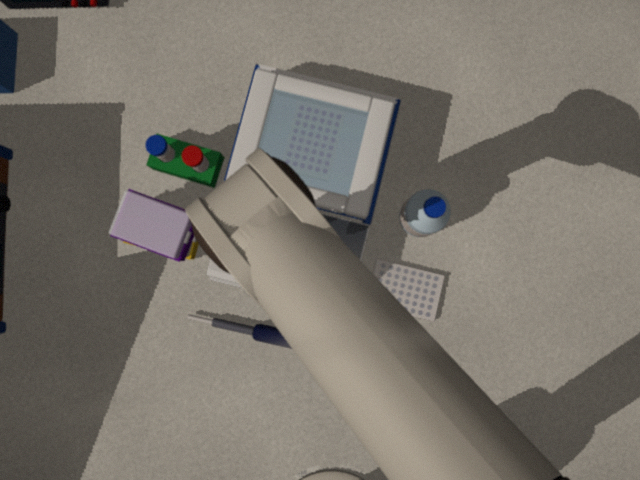

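```bash
python3 - <<'E'
from h import *
s=r.get_state();p=s['position'];R=s['eef_rot'];print(p.round(1))
d=load('s2')
for ta in (7,14,20):
  for k in (-31,-24.3,24.3,31):
    q=proj(d,p+R[:,1]*ta+R[:,2]*k)[0]; print(ta,k,((q-[260,90])*4).round(0))
print(R[:,2],np.degrees(np.arctan2(R[1,2],R[0,2])))
E
```

```text
[503.4  79.3 177.9]
7 -31 [323. 371.]
7 -24.3 [337. 369.]
7 24.3 [438. 352.]
7 31 [452. 350.]
14 -31 [323. 380.]
14 -24.3 [337. 377.]
14 24.3 [438. 361.]
14 31 [452. 359.]
20 -31 [323. 387.]
20 -24.3 [337. 385.]
20 24.3 [437. 368.]
20 31 [451. 366.]
[ 0.24717639  0.96896819 -0.00211564] 75.6894791109155
```

```bash
python3 - <<'E'
from h import *
d=load('s2');crop(d,'s2d',320,140,400,200,10)
p=np.array([503.4,79.3,177.9]);R=r.get_state()['eef_rot']
for ta in (14,20):
  for k in (-24.3,24.3,-37,37):
   for x in (-11,11): print(ta,k,x,((proj(d,p+R[:,1]*ta+R[:,2]*k+R[:,0]*x)[0]-[320,140])*10).round(0))
E
```

```text
14 -24.3 -11 [230. 396.]
14 -24.3 11 [253. 491.]
14 24.3 -11 [482. 355.]
14 24.3 11 [507. 449.]
14 -37 -11 [164. 406.]
14 -37 11 [187. 501.]
14 37 -11 [547. 344.]
14 37 11 [573. 438.]
20 -24.3 -11 [230. 414.]
20 -24.3 11 [253. 509.]
20 24.3 -11 [480. 373.]
20 24.3 11 [506. 467.]
20 -37 -11 [164. 425.]
20 -37 11 [187. 519.]
20 37 -11 [546. 363.]
20 37 11 [571. 457.]
```

View pics/s2d.png

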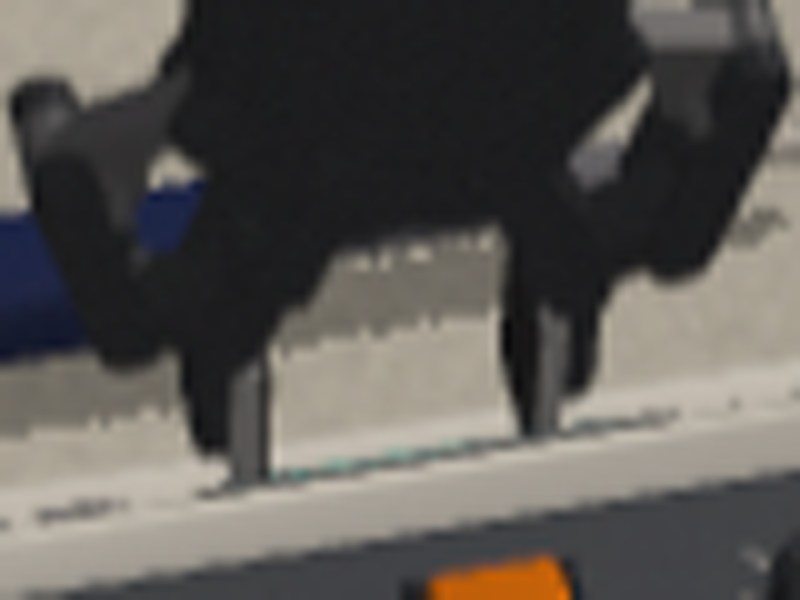

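Call:
send_rows:
  grip: [0.39,0.39,0.39,0.39,0.39]
  delta_pos:
    - [0.0025,-0.003,-0.012]
    - [0.0025,-0.003,-0.024]
    - [0.0025,-0.003,-0.036]
    - [0.0025,-0.003,-0.048]
    - [0.0025,-0.003,-0.048]
  twist:
    - [0,0,0]
    - [0,0,0]
    - [0,0,0]
    - [0,0,0]
    - [0,0,0]

```text
time: 3.42
position: [505.2, 76.2, 128.9]
eef_rot: [[0.969, -0.008, 0.247], [-0.247, -0.001, 0.969], [-0.007, -1.0, -0.003]]
wrist_force: [0.2, -0.5, 0.1]
opening: 52.1
```

```bash
python3 - <<'E'
from h import *
s=r.get_state();p=s['position'];R=s['eef_rot']
print(s['time'],p.round(1),R.round(3).tolist(),s['opening'],s['wrist_force'])
d=grab('scene','s3');crop(d,'s3c',320,160,400,220,10)
print(r.get_state()['position'])
g=s['opening']/2
for k in (-g,g):
   for x in (-11,11): print(k,x,((proj(d,p+R[:,1]*14+R[:,2]*k+R[:,0]*x)[0]-[320,160])*10).round(0))
E
```

```text
3.425 [505.2  76.2 128.9] [[0.969, -0.008, 0.247], [-0.247, -0.001, 0.969], [-0.007, -1.0, -0.003]] 52.144233019093356 [ 0.15759131 -0.4995351   0.11659963]
[505.62603795  76.42961177 129.53374379]
-26.072116509546678 -11 [210. 355.]
-26.072116509546678 11 [232. 448.]
26.072116509546678 -11 [470. 312.]
26.072116509546678 11 [494. 405.]
```

View pics/s3c.png

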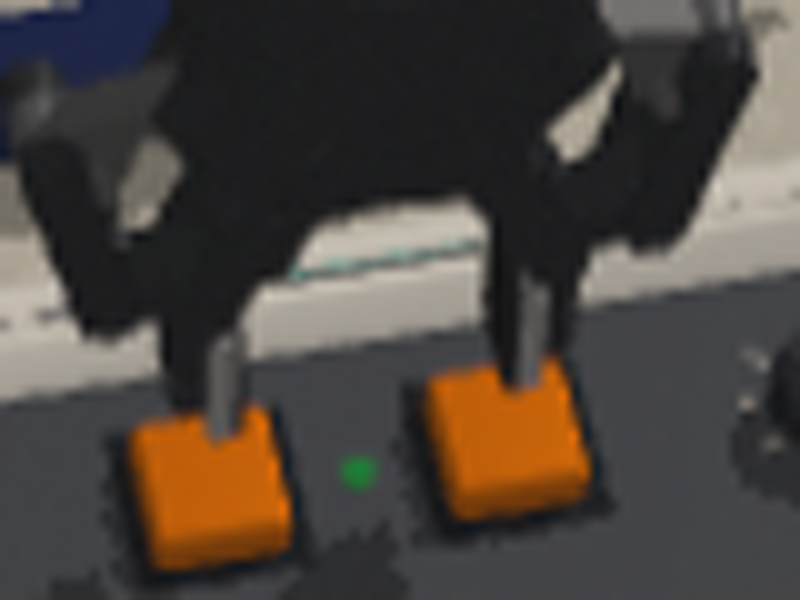

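The tips sit about 20 mm above the keys. Extrapolated straight down, they land within about 3 mm of the key centres. I'll descend carefully.

Call:
send_rows:
  grip: [0.39,0.39,0.39,0.39]
  delta_pos:
    - [0.001,-0.0005,-0.006]
    - [0.001,-0.0005,-0.012]
    - [0.001,-0.0005,-0.016]
    - [0.001,-0.0005,-0.018]
  twist:
    - [0,0,0]
    - [0,0,0]
    - [0,0,0]
    - [0,0,0]

```text
time: 3.98
position: [506.5, 75.9, 111.2]
eef_rot: [[0.969, -0.007, 0.247], [-0.247, -0.0, 0.969], [-0.007, -1.0, -0.002]]
wrist_force: [-0.1, 0.3, 0.4]
opening: 52.2
```

```bash
python3 - <<'E'
from h import *
s=r.get_state();p=s['position'];R=s['eef_rot']
print(s['time'],p.round(1),s['opening'],s['wrist_force'])
d=grab('scene','s4');crop(d,'s4c',320,160,400,220,10)
print(r.get_state()['position'],r.get_state()['wrist_force'])
E
```

```text
3.975 [506.5  75.9 111.2] 52.16035859008462 [-0.06796982  0.32670733  0.36159126]
[506.41796326  75.91964151 111.12719346] [ 0.67845298 -0.17635313 -0.42964457]
```

View pics/s4c.png

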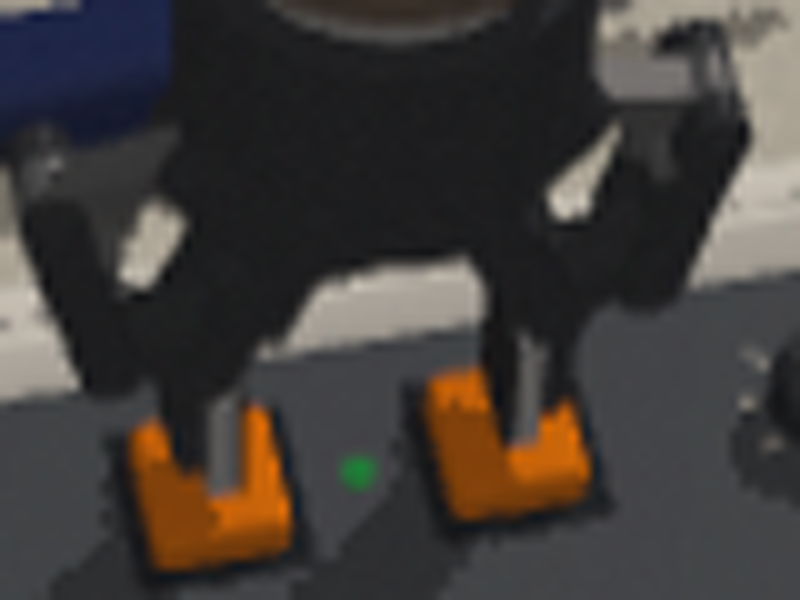

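The tips are about 5 mm over the keys. Left pad bottom is at (222,495) and right at (523,442), both inside the orange tops. I'll go down in 1.5 mm steps and watch the force.

Call:
send_rows:
  grip: [0.39,0.39,0.39,0.39,0.39]
  delta_pos:
    - [0,0,-0.0015]
    - [0,0,-0.003]
    - [0,0,-0.0045]
    - [0,0,-0.006]
    - [0,0,-0.006]
  twist:
    - [0,0,0]
    - [0,0,0]
    - [0,0,0]
    - [0,0,0]
    - [0,0,0]

```text
time: 4.65
position: [506.5, 75.9, 105.2]
eef_rot: [[0.969, -0.007, 0.247], [-0.247, -0.001, 0.969], [-0.007, -1.0, -0.002]]
wrist_force: [-0.1, -0.5, 2.8]
opening: 52.0
```

Contact reads 2.8 N, which matches about 1.2 N per key. I'll press on down.

Call:
send_rows:
  grip: [0.39,0.39,0.39,0.39,0.39]
  delta_pos:
    - [0,0,-0.0015]
    - [0,0,-0.003]
    - [0,0,-0.0045]
    - [0,0,-0.006]
    - [0,0,-0.0065]
  twist:
    - [0,0,0]
    - [0,0,0]
    - [0,0,0]
    - [0,0,0]
    - [0,0,0]

```text
time: 5.28
position: [506.5, 75.9, 99.0]
eef_rot: [[0.969, -0.007, 0.247], [-0.247, -0.001, 0.969], [-0.007, -1.0, -0.003]]
wrist_force: [-2.7, -0.3, 7.1]
opening: 52.1
```

```bash
python3 - <<'E'
from h import *
s=r.get_state();p=s['position'];R=s['eef_rot']
print(s['time'],p.round(1),s['opening'],s['wrist_force'],s['wrist_torque'])
d=grab('scene','s5');crop(d,'s5c',280,160,440,280,5)
E
```

```text
5.275 [506.5  75.9  99. ] 52.091735313182994 [-2.73522813 -0.25280483  7.11737424] [-0.23826616  0.42478964 -0.02956712]
```

View pics/s5c.png

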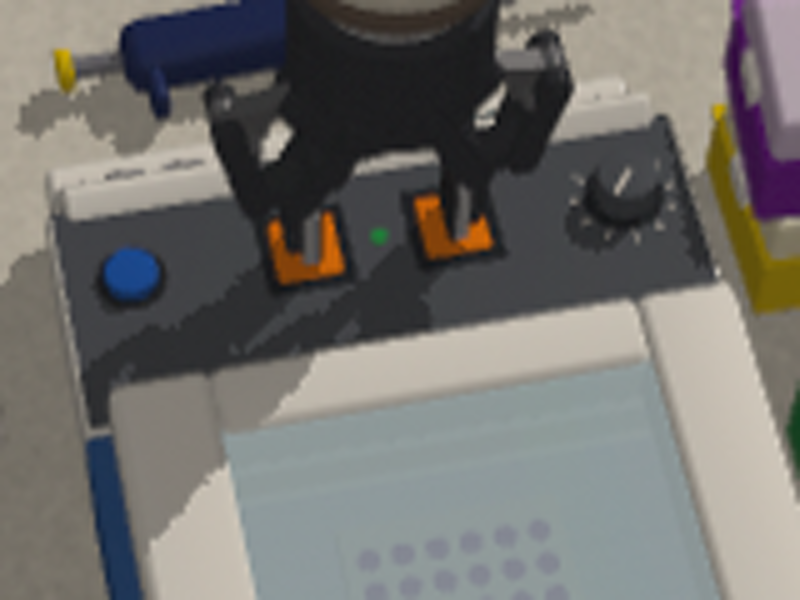

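Both keys are down (orange at (307,250) and (455,225), side faces nearly gone). Force is 7 N. I'll press about 1 mm more and hold.

Call:
send_rows:
  grip: [0.39,0.39,0.39,0.39,0.39]
  delta_pos:
    - [0,0,-0.0006]
    - [0,0,-0.001]
    - [0,0,-0.001]
    - [0,0,-0.001]
    - [0,0,-0.001]
  twist:
    - [0,0,0]
    - [0,0,0]
    - [0,0,0]
    - [0,0,0]
    - [0,0,0]

```text
time: 5.95
position: [506.5, 76.0, 98.7]
eef_rot: [[0.969, -0.007, 0.247], [-0.247, -0.002, 0.969], [-0.006, -1.0, -0.003]]
wrist_force: [-3.5, -1.3, 12.0]
opening: 52.4
```

```bash
python3 - <<'E'
from h import *
s=r.get_state();p=s['position'];R=s['eef_rot']
print(s['time'],p.round(1),s['opening'],s['wrist_force'],s['wrist_torque'])
d=grab('scene','s6');crop(d,'s6c',280,160,440,280,5)
E
```

```text
5.95 [506.5  76.   98.7] 52.431764430043245 [-3.47770339 -1.33817236 11.98192292] [-0.20253325  0.80492243  0.01501003]
```

View pics/s6c.png

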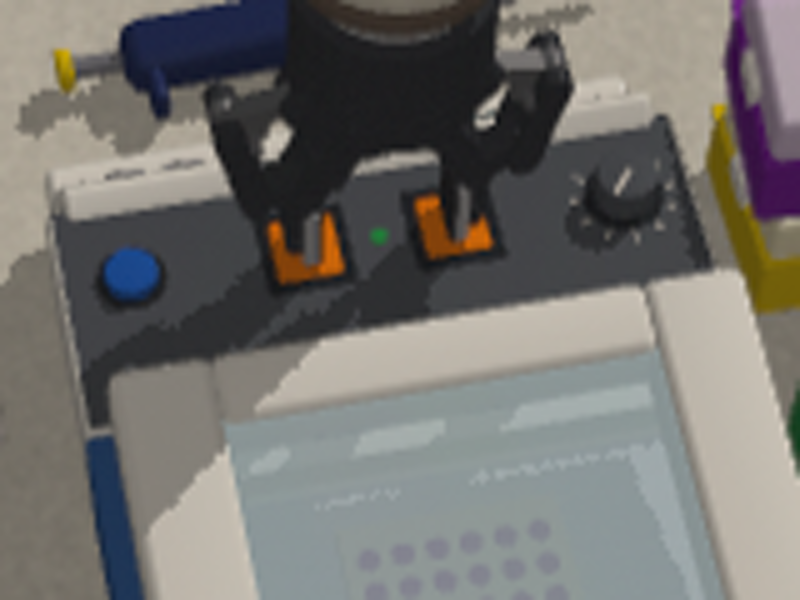

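The lid is rising, and both keys have bottomed with 12 N in total. I'll hold.

Call:
send_rows:
  grip: [0.39,0.39,0.39,0.39,0.39]
  delta_pos:
    - [0,0,-0.0005]
    - [0,0,-0.0005]
    - [0,0,-0.0005]
    - [0,0,-0.0005]
    - [0,0,-0.0005]
  twist:
    - [0,0,0]
    - [0,0,0]
    - [0,0,0]
    - [0,0,0]
    - [0,0,0]

```text
time: 6.62
position: [506.6, 76.0, 98.8]
eef_rot: [[0.969, -0.007, 0.246], [-0.247, -0.002, 0.969], [-0.006, -1.0, -0.004]]
wrist_force: [-3.5, -0.9, 10.5]
opening: 52.3
```

Call:
send_rows:
  grip: [0.39,0.39,0.39,0.39,0.39]
  delta_pos:
    - [0,0,-0.0005]
    - [0,0,-0.0005]
    - [0,0,-0.0005]
    - [0,0,-0.0005]
    - [0,0,-0.0005]
  twist:
    - [0,0,0]
    - [0,0,0]
    - [0,0,0]
    - [0,0,0]
    - [0,0,0]

```text
time: 7.25
position: [506.5, 76.0, 98.8]
eef_rot: [[0.969, -0.007, 0.246], [-0.246, -0.003, 0.969], [-0.006, -1.0, -0.005]]
wrist_force: [-3.0, -1.6, 10.2]
opening: 52.1
```

```bash
python3 - <<'E'
from h import *
s=r.get_state();p=s['position'];R=s['eef_rot']
print(s['time'],p.round(1),s['opening'],s['wrist_force'],s['wrist_torque'])
d=grab('scene','s7');crop(d,'s7c',270,150,470,300,4)
E
```

```text
7.25 [506.5  76.   98.8] 52.11598528254922 [-3.01195662 -1.56933031 10.17203051] [-0.29864519  0.67883479 -0.04855145]
```

View pics/s7c.png

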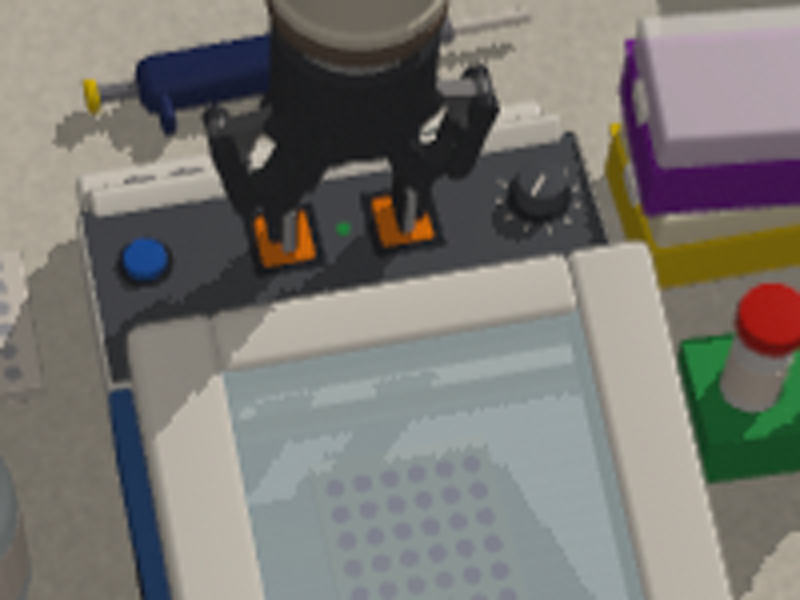

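The lid is going up slowly, with the keys still held. I'll keep holding.

Call:
send_rows:
  grip: [0.39,0.39,0.39,0.39,0.39]
  delta_pos:
    - [0,0,-0.0005]
    - [0,0,-0.0005]
    - [0,0,-0.0005]
    - [0,0,-0.0005]
    - [0,0,-0.0005]
  twist:
    - [0,0,0]
    - [0,0,0]
    - [0,0,0]
    - [0,0,0]
    - [0,0,0]

```text
time: 7.92
position: [506.5, 76.0, 98.8]
eef_rot: [[0.969, -0.006, 0.246], [-0.246, -0.004, 0.969], [-0.005, -1.0, -0.005]]
wrist_force: [-3.5, -1.4, 9.5]
opening: 52.0
```

Call:
send_rows:
  grip: [0.39,0.39,0.39,0.39,0.39]
  delta_pos:
    - [0,0,-0.0005]
    - [0,0,-0.0005]
    - [0,0,-0.0005]
    - [0,0,-0.0005]
    - [0,0,-0.0005]
  twist:
    - [0,0,0]
    - [0,0,0]
    - [0,0,0]
    - [0,0,0]
    - [0,0,0]

```text
time: 8.55
position: [506.5, 76.0, 98.8]
eef_rot: [[0.969, -0.006, 0.246], [-0.246, -0.004, 0.969], [-0.005, -1.0, -0.006]]
wrist_force: [-2.9, -0.8, 9.4]
opening: 52.0
```

Call:
send_rows:
  grip: [0.39,0.39,0.39,0.39,0.39]
  delta_pos:
    - [0,0,-0.0005]
    - [0,0,-0.0005]
    - [0,0,-0.0005]
    - [0,0,-0.0005]
    - [0,0,-0.0005]
  twist:
    - [0,0,0]
    - [0,0,0]
    - [0,0,0]
    - [0,0,0]
    - [0,0,0]

```text
time: 9.18
position: [506.5, 76.0, 98.8]
eef_rot: [[0.969, -0.006, 0.246], [-0.246, -0.005, 0.969], [-0.005, -1.0, -0.006]]
wrist_force: [-2.3, -1.5, 9.8]
opening: 52.4
```

```bash
python3 - <<'E'
from h import *
s=r.get_state();p=s['position'];R=s['eef_rot']
print(s['time'],p.round(1),s['opening'],s['wrist_force'],s['wrist_torque'])
d=grab('scene','s8');crop(d,'s8c',270,150,470,300,4)
# predicted top front edge middle for heights
a=np.radians(-14.6);ix=np.array([np.cos(a),np.sin(a),0]);m=np.array([506.,76.3,0])
for th in (0,.1,.2,.3,.36,.42):
    c,sn=np.cos(th),np.sin(th); x=272-202*c+36*sn; z=88+202*sn+36*c
    print(th,round(z),round(x),((proj(d,m+ix*x+[0,0,z])[0]-[270,150])*4).round(0))
E
```

```text
9.175 [506.5  76.   98.8] 52.44110226780252 [-2.32536197 -1.48451457  9.78547952] [-0.22564498  0.65122342 -0.04999651]
0 124 70 [372. 305.]
0.1 144 75 [376. 291.]
0.2 163 81 [380. 281.]
0.3 182 90 [386. 275.]
0.36 193 96 [390. 273.]
0.42 203 102 [394. 273.]
```

View pics/s8c.png

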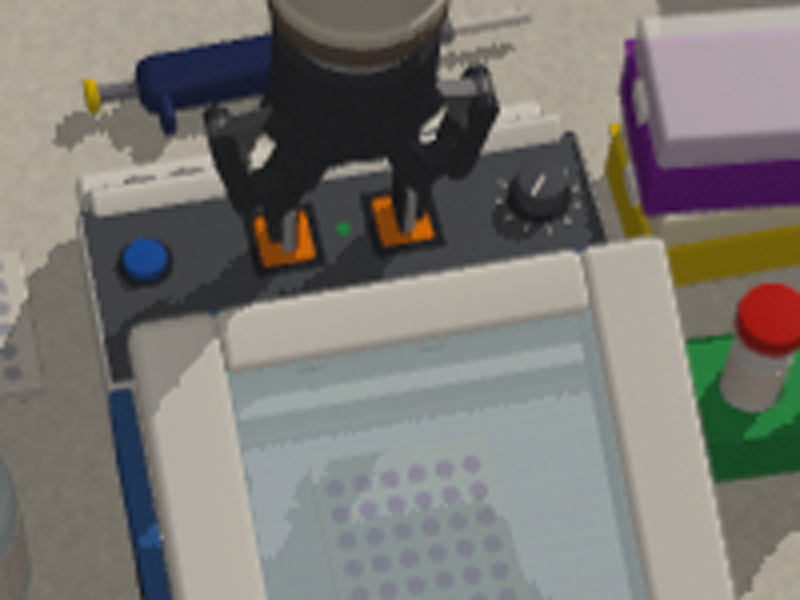

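Call:
send_rows:
  grip: [0.39,0.39,0.39,0.39,0.39]
  delta_pos:
    - [0,0,-0.0005]
    - [0,0,-0.0005]
    - [0,0,-0.0005]
    - [0,0,-0.0005]
    - [0,0,-0.0005]
  twist:
    - [0,0,0]
    - [0,0,0]
    - [0,0,0]
    - [0,0,0]
    - [0,0,0]

```text
time: 9.85
position: [506.5, 76.0, 98.8]
eef_rot: [[0.969, -0.006, 0.246], [-0.246, -0.006, 0.969], [-0.005, -1.0, -0.007]]
wrist_force: [-2.8, -1.4, 9.9]
opening: 52.0
```

Call:
send_rows:
  grip: [0.39,0.39,0.39,0.39,0.39]
  delta_pos:
    - [0,0,-0.0005]
    - [0,0,-0.0005]
    - [0,0,-0.0005]
    - [0,0,-0.0005]
    - [0,0,-0.0005]
  twist:
    - [0,0,0]
    - [0,0,0]
    - [0,0,0]
    - [0,0,0]
    - [0,0,0]

```text
time: 10.48
position: [506.5, 76.0, 98.9]
eef_rot: [[0.969, -0.006, 0.246], [-0.246, -0.006, 0.969], [-0.004, -1.0, -0.008]]
wrist_force: [-3.8, -1.6, 9.3]
opening: 52.3
```

```bash
cat > lid.py <<'E'
from h import *
import sys
tag=sys.argv[1]
s=r.get_state();print(s['time'],s['position'].round(1),s['wrist_force'])
d=grab('scene',tag);crop(d,tag+'c',270,150,470,300,4)
a=np.radians(-14.6);ix=np.array([np.cos(a),np.sin(a),0]);iy=np.array([-ix[1],ix[0],0]);m=np.array([506.,76.3,0])
P=[]
for v in range(150,360,2):
  for u in range(270,470,2):
    if d['depth'][v,u]>0:
      q=bydepth(d,u,v); w=[ix@(q-m),iy@(q-m),q[2]]
      if 110<w[0]<260 and abs(w[1])>95 and abs(w[1])<115 and w[2]>105: P.append(w)
P=np.array(P);A=np.c_[P[:,0],np.ones(len(P))]
c,*_=np.linalg.lstsq(A,P[:,2],rcond=None);res=P[:,2]-A@c
k=abs(res)<8;c,*_=np.linalg.lstsq(A[k],P[k,2],rcond=None)
print('n',k.sum(),'angle',-np.arctan(c[0]),'z at x=102',c@[102,1])
E
python3 lid.py s9
```

```text
10.475 [506.5  76.   98.9] [-3.82988914 -1.60000321  9.28642327]
n 549 angle 0.4194121186203595 z at x=102 204.00636475282295
```

View pics/s9c.png

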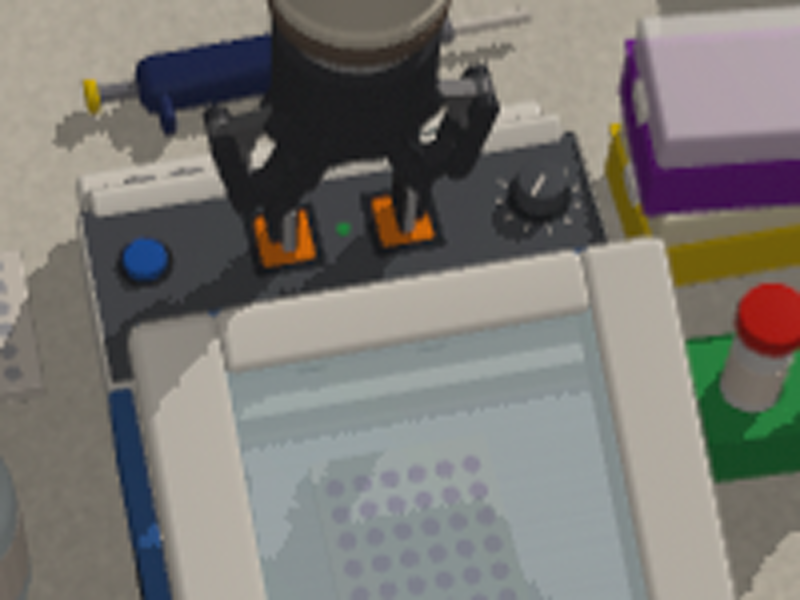

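The lid is fully up: angle 0.419 rad, front edge 204 mm, unchanged since 9.2 s. I'll release straight up, then back toward the robot.

Call:
send_rows:
  grip: [0.39,0.39,0.39,0.39,0.39]
  delta_pos:
    - [0,0,0.004]
    - [0,0,0.01]
    - [0,0,0.02]
    - [0,0,0.04]
    - [-0.004,0.001,0.065]
  twist:
    - [0,0,0]
    - [0,0,0]
    - [0,0,0]
    - [0,0,0]
    - [0,0,0]

```text
time: 11.15
position: [502.6, 77.1, 165.1]
eef_rot: [[0.969, -0.006, 0.246], [-0.246, -0.006, 0.969], [-0.005, -1.0, -0.007]]
wrist_force: [0.4, -0.6, -0.0]
opening: 52.1
```

Call:
send_rows:
  grip: [0.39,0.39,0.39,0.39,0.39]
  delta_pos:
    - [-0.005,0,0.03]
    - [-0.015,0,0.06]
    - [-0.03,0,0.09]
    - [-0.045,0,0.12]
    - [-0.06,-0.02,0.14]
  twist:
    - [0,0,0]
    - [0,0,0]
    - [0,0,0]
    - [0,0,0]
    - [0,0,0]

```text
time: 11.78
position: [442.4, 59.1, 307.2]
eef_rot: [[0.97, -0.004, 0.242], [-0.242, -0.006, 0.97], [-0.003, -1.0, -0.007]]
wrist_force: [0.4, -1.4, 0.7]
opening: 52.2
```

Call:
send_rows:
  grip: [0.39,0.39,0.39,0.39,0.39]
  delta_pos:
    - [0.0,-0.03,0]
    - [0,-0.07,0]
    - [0,-0.11,0]
    - [0,-0.14,0]
    - [0,-0.15,0]
  twist:
    - [0,0,0]
    - [0,0,0]
    - [0,0,0]
    - [0,0,0]
    - [0,0,0]

```text
time: 12.4
position: [442.3, -92.4, 307.7]
eef_rot: [[0.97, -0.004, 0.245], [-0.245, -0.006, 0.969], [-0.002, -1.0, -0.007]]
wrist_force: [-0.2, 0.4, 0.0]
opening: 52.1
```

```bash
python3 lid.py s10; python3 -c "
from h import *
grab('top','t10')"
```

```text
12.4 [442.3 -92.4 307.7] [-0.20332564  0.41306328  0.03323597]
n 553 angle 0.4201426497629698 z at x=102 204.25618030614643
```

View pics/s10.png

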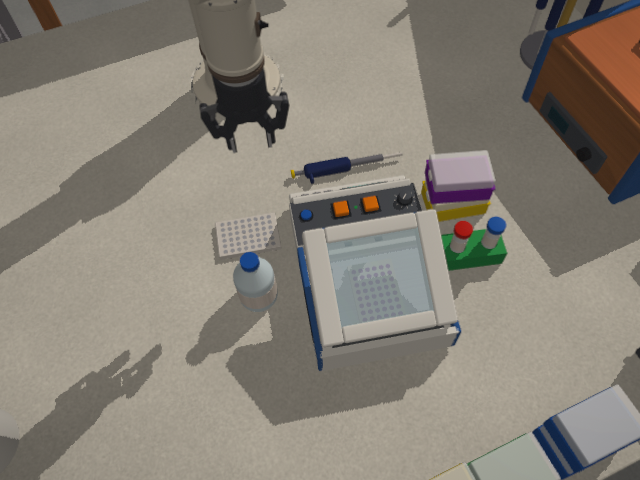

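View pics/s10c.png

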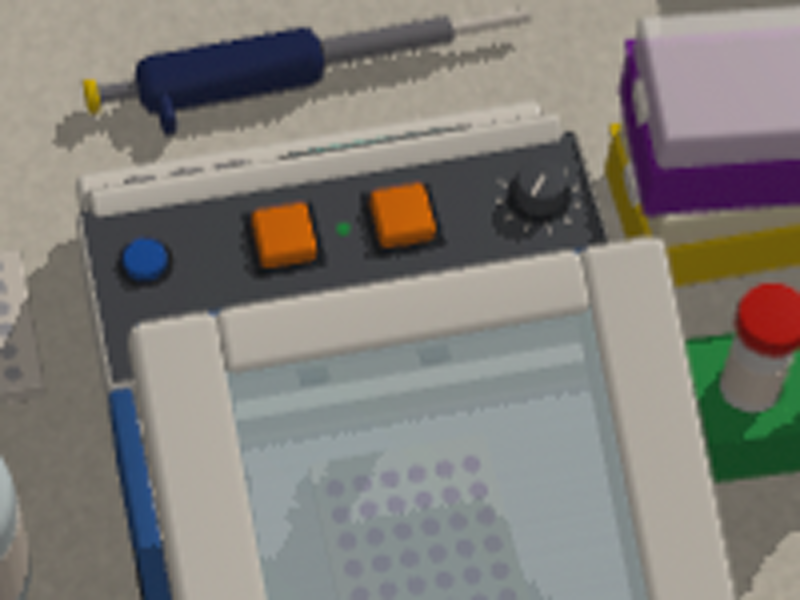

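View pics/t10.png

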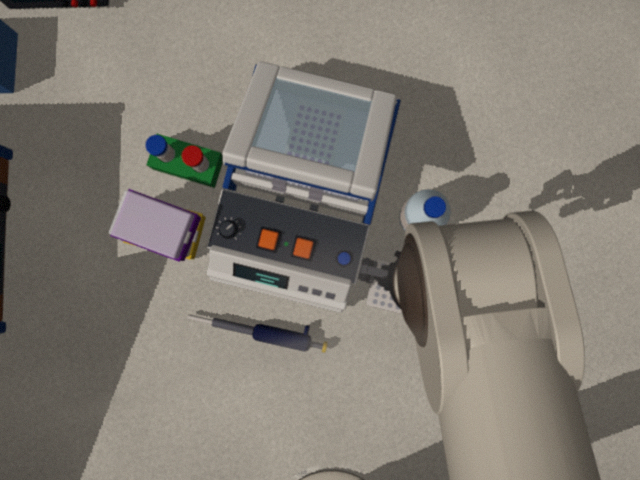

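The keys have sprung back at (283,235) and (403,214) in the crop. The lid stays up, the knob mark is unchanged, and the other objects are where they were. The arm is clear, so I'm handing in the job.

```bash
python3 -c "
from workcell import r
print(r.get_state()['dq'].round(2)); print(r.job_done())"
```

```text
[-1.65 -0.28 -1.39  0.58 -0.74 -0.29 -0.84]
the job is handed in; nothing more can be done
None
```

I opened the incubator. I pressed both orange keys together, one fingertip on each, with about 10 to 12 N in total. I held them until the lid had swung fully up on its own, then lifted straight off and moved clear toward the robot.

- **Lid:** it measured 0.420 rad, with its front edge at about 204 mm, and stayed up after I let go.
- **Keys and knob:** both catch keys sprang back. In the pictures the timer mark looked unchanged and the start key still up.
- **Other items:** I saw nothing moved on the bench.
- **Force and time:** the wrist force was about zero at the end, and the clock was at about 12.5 s.

One disagreement came up: the two cameras differed by about 2 mm on the key positions, and the fingertips appeared 3 to 4 mm off the predicted spot. I settled this by comparing the tips with the keys in the same picture before pressing. No check failed.

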